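Tip the gate lever to release the dark dowel

TASK

Push the sliding catch tray along its rails, all the way to its stop, so that it stands in front of the chute holding the dark dowel. Then press down the red pad of that chute's rocking lever until its gate lifts and the dark dowel rolls into the tray, and let the lever spring back. Leave the tray there, keep the other gate shut on the light dowel, do not touch either dowel, and leave the brush, cup and clog where they are.

Things in the scene. Friction and masses are not known exactly. Their poses are not given: they have to be found in the camera images.
- rack: Dowel rack fixed to the bench, plywood base 205 x 264 x 10 mm. Origin on the bench, midway between its two green chutes, under the gates; x points up the chutes away from the tray, y to the left chute, z up. Chute centre lines at y = +-0.065, 18 deg slope down to -x, ending at x = -0.045, 45 mm up. Back board 90 mm high; lever brackets at y = +-0.110, x = +-0.010, 102 mm; tray rails 17 mm high.
- tray (a joint): Position of the sliding catch tray along the rack's y (m): 0 midway, +0.065 at its left stop (in front of the left chute), -0.065 at its right stop (right chute). About 1.5 N friction; stays where it is left. Starts near the middle, in front of neither chute.
- tray_floor (a point): Centre of the top of the tray's floor, 16 mm above the bench, at x = -0.0945, y = tray joint value in the rack frame, axes as the rack's. The open wooden tray is 96 mm in x and 84 mm in y outside, walls 5 mm; the end walls (outer faces at y +-0.042 from here) and the -x wall rise to 51 mm above the bench, the wall by the chutes to 31 mm.
- lever_left (a joint): Angle of the left chute's rocking lever (rad): 0 gate shut, 0.5 pressed fully down. Axis along the rack's x at y = +0.110, 94 mm up; the steel gate hangs from its inner end over the chute, the red pad is on its outer end. A spring returns it: the pad takes about 3.5 N at first, 6.5 N fully down. The gate clears a dowel from about 0.4.
- pad_left (a point): Centre of the top face of the left lever's red square pad (34 x 34 mm), 55 mm outboard of the pivot: at rest at x = 0, y = +0.165 in the rack frame, 100 mm above the bench. Fully pressed it is about 27 mm lower; nothing stands under it down to the bench.
- lever_right (a joint): Angle of the right chute's rocking lever (rad), mirror image of the left one, pivot at y = -0.110: 0 gate shut, 0.5 pressed fully down.
- pad_right (a point): Centre of the top face of the right lever's red square pad (34 x 34 mm): at rest at x = 0, y = -0.165 in the rack frame, 100 mm above the bench.
- dowel_dark: Dark brown wooden dowel, 18 mm in diameter, 42 mm long, lying across one of the two chutes (either one) behind its gate; origin at its centre, its y along its length. It rolls about 0.1 m into the tray within a second once its gate is lifted.
- dowel_light: Pale wooden dowel of the same size behind the gate of the other chute; origin at its centre. It stays there.
- bench_brush: Loose bench brush, dark wooden back and pale bristles, 123 x 60 x 39 mm, right of the rack at the front; bystander. Origin under its middle.
- nail_cup: Loose glazed cup of nails, 70 mm wide, 62 mm high, right of the rack at the back; bystander. Origin under its middle.
- clog_small: Loose pale wooden clog, 82 x 184 x 58 mm, left of the rack; bystander. Origin under its middle.

How it is judged:
By the outcome, as a careful person would: the job done as asked, in the order asked, and still so for the second after the job is handed in, with the robot touching nothing.
It also fails if it takes over 40 s, if anything falls off the work surface, if the arm or the gripper's body presses on something with over 40 N, if the wrist force passes 120 N, or if a joint passes its speed limit or range.

ROBOT

A 6-joint arm with a two-finger parallel gripper is mounted at the origin on a cart in front of the work surface, level with it; the furniture and walls round the work are solid. World frame = base frame: x ahead of the robot, y to its left, z up, the work surface at z = 0. Lengths are in mm, angles in rad, forces in N, time in s.
With the tool pointing down it reaches from about 350 to 975 mm from the base axis. Payload 7.1 kg.
Tool frame: the origin (TCP) lies midway between the tips of the shut fingers; the grasp point (between the pads) lies 19 mm behind it; z points along the fingers, y is the line along which they close (so a half turn about z gives the same grasp; the last joint's range is limited). The gripper opens to 88 mm and grips with 3 to 60 N. Pads are 20 mm wide; open, the fingers measure 115 mm over their backs; the gripper's body (75 mm by 178 mm) begins 61 mm behind the grasp point.
Start: joints at [-1.357, 0.423, 1.63, -0, 1.089, -0.019], TCP at [144.209, -608.119, 222.675] pointing down, gripper open.
Joint ranges: [-3, 3], [-0.9, 2.11], [0.09, 2.58], [-1.31, 4.45], [0.11, 2.69], [-2.54, 2.54]. Speed limits (rad/s): [2.39, 2.39, 3.01, 3.14, 3.14, 3.14].

INTERFACE

Orientations are given as a rotation vector (axis times angle).
In Python, from workcell import ctrl gives the robot as it stands. The module is installed in compiled form; this text tells all that it offers.
- The arm moves only by the tool servo_tool, never from a script. Its argument "increments" is a list of rows, each a list of 7 numbers: the shift along the world's x, y, z in cm, then the turn, a rotation vector about the world's x, y, z in degrees, then the opening, from -1 (shut) to 1 (fully open). A call has 1 to 20 rows; each row is the pose to reach, as a shift and turn from the pose commanded when the call began; what a row does not reach only later rows make up. A row lasts 1/12 s, in which the tool goes at most 41.7 mm and 7.16 degrees, less where a joint would pass 70% of its speed; a pose out of reach is approached as far as the arm can. A call with a gripper value outside its range is refused whole. The fingers move at their own pace and stop on an object; the grip force is fixed at half the most. Time passes only in rows, so rows that repeat a pose let the fingers close. It gives the time, the measured TCP pose, the force, the opening and the grip force at its end, in the units of the state.
- ctrl.get_obs(): the state, without advancing time (a new reading comes with each control period).
- ctrl.get_image(name): name is "side" or "top"; returns a dict with "image" (384x512x3 uint8, red, green, blue), "fx", "fy", "cx", "cy" (pixels), "extrinsics" (4x4, takes a point from camera to world coordinates). Camera axes: x right, y up, looking along -z (the intrinsics and any distortion apply to the point x, -y, -z); pixel columns grow to the right and rows downward; lengths in mm; the calibration is good to about 2 mm. A picture is of the moment at which its call begins. There is no depth.
- ctrl.close_job(): hands the job in; it is judged then, once.
The state is a dict: "t": time; "qpos": joint angles; "qvel": joint speeds; "joint_torque": joint torques, N m; "ee_pos": TCP position; "orientation": TCP orientation; "ft_force": force on the tool from outside, world axes, zero at the start; "moment": the same for the moment, N m; "width": finger opening in mm; "grasp_force": force on a finger pad.
Only numpy, scipy, OpenCV 4.12 (cv2) and the standard library are available. Lean on these libraries where they do the work, as an engineer would, in place of code of your own. Each camera call takes 0.05 s, during which the arm holds its last target. There are 200 camera calls.

## Working session

There is one attempt and no reset: what is moved stays moved. The work goes in short steps, Python scripts to look and compute and a tool call to move; the robot and the scene stay as the last step left them, time stands still between calls to the robot, and variables do not carry over. Pictures are saved under pics/ and viewed, at most 10 in all, crops included, and the job is handed in when it is done.

Besides the shell and the picture viewer there is one more tool, called as name([rows], argument=value, ...), one row to a line, values as JSON. servo_tool: Moves the arm, as the interface text tells. Its arguments: {"type":"object","properties":{"increments":{"type":"array","items":{"type":"array","items":{"type":"number"}}}},"required":["increments"]}

```bash
mkdir -p pics
python3 - <<'E'
from workcell import ctrl
import cv2,pickle
for n in("side","top"):
    d=ctrl.get_image(n); pickle.dump(d,open(n+'.pkl','wb'))
    cv2.imwrite(f'pics/{n}0.png',cv2.resize(d["image"][:,:,::-1],(800,600),interpolation=cv2.INTER_CUBIC))
    print(n,{k:v for k,v in d.items() if k!="image"})
print(ctrl.get_obs())
E
```

```text
side {'fx': 369.5419141674056, 'fy': 369.5419141674056, 'cx': 251.56008897455104, 'cy': 189.8196994439732, 'extrinsics': array([[ 9.92099706e-01, -1.04559579e-01,  6.93214867e-02,
         6.21868060e+02],
       [ 1.25385754e-01,  8.08504373e-01, -5.74977471e-01,
        -6.38421766e+02],
       [ 4.07267722e-03,  5.79126906e-01,  8.15227232e-01,
         1.00763423e+03],
       [ 0.00000000e+00,  0.00000000e+00,  0.00000000e+00,
         1.00000000e+00]])}
top {'fx': 392.32412197622256, 'fy': 392.32412197622256, 'cx': 254.59386432777265, 'cy': 194.3844435156259, 'extrinsics': array([[-1.31253370e-02,  9.92738244e-01, -1.19576358e-01,
         4.13526140e+02],
       [-9.99906333e-01, -1.34950327e-02, -2.28245307e-03,
         1.71531233e+01],
       [-3.87956531e-03,  1.19535200e-01,  9.92822383e-01,
         1.15405381e+03],
       [ 0.00000000e+00,  0.00000000e+00,  0.00000000e+00,
         1.00000000e+00]])}
{'t': 0.1, 'qpos': array([-1.35699699e+00,  4.23759433e-01,  1.63061234e+00,  4.10587199e-05,
        1.08857679e+00, -1.89977221e-02]), 'qvel': array([-0.00059007, -0.00175937, -0.00199762,  0.00019012, -0.00107764,
       -0.00089699]), 'joint_torque': array([ 5.43170027e-04, -5.45608842e+01, -2.74324751e+01,  6.46313536e-02,
        1.87857659e-02, -2.72817391e-05]), 'ee_pos': array([ 144.11921881, -607.64500051,  221.98302196]), 'orientation': array([-3.11899416e+00, -3.64664725e-01,  1.50207554e-04]), 'ft_force': array([ 0.87904928, -0.92339881,  0.43464426]), 'moment': array([0.00701656, 0.04181499, 0.0061937 ]), 'grasp_force': 0.0, 'width': 87.60135458698697}
```

View pics/side0.png

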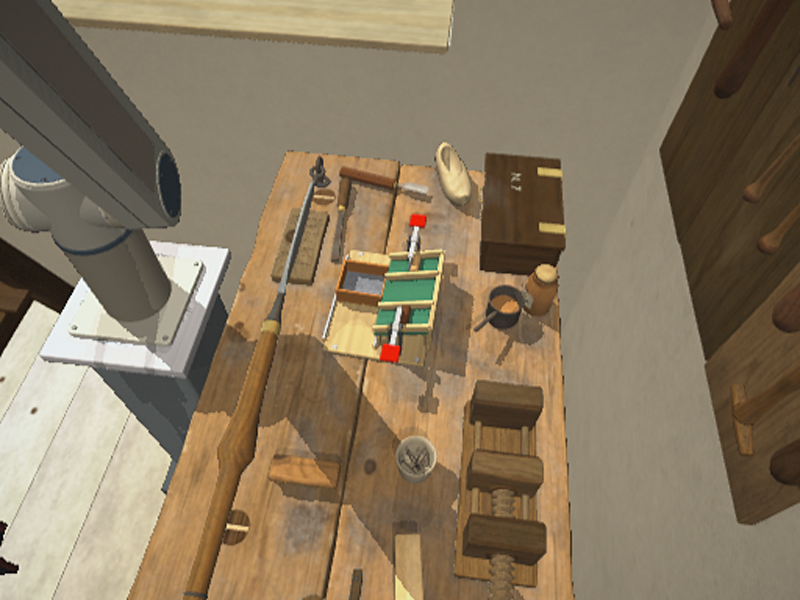

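View pics/top0.png

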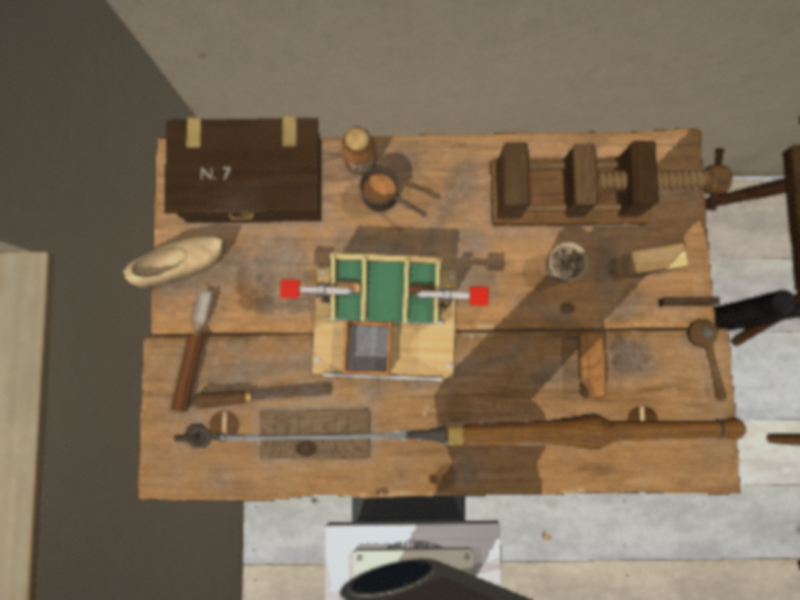

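The side view shows the rack at about (390,300), with its pads at (418,221) and (390,353). The top view shows pads at (290,289) and (479,296), with the tray at (369,347). Next I'll enlarge both to tell the dowels apart.

Run:
```python
import cv2,pickle
t=pickle.load(open('top.pkl','rb'))["image"][150:250,170:330,::-1]
s=pickle.load(open('side.pkl','rb'))["image"][130:240,200:300,::-1]
cv2.imwrite('pics/tc.png',cv2.resize(t,None,fx=5,fy=5,interpolation=cv2.INTER_CUBIC))
cv2.imwrite('pics/sc.png',cv2.resize(s,None,fx=5,fy=5,interpolation=cv2.INTER_CUBIC))
```

```text
(no output)
```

View pics/tc.png

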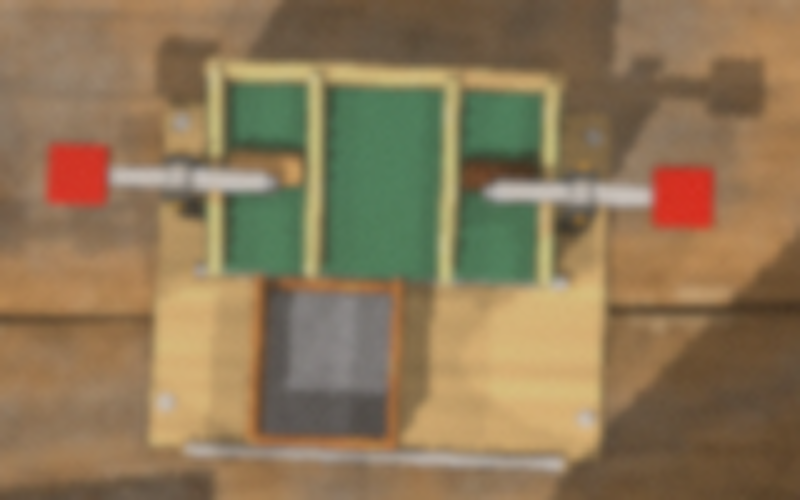

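View pics/sc.png

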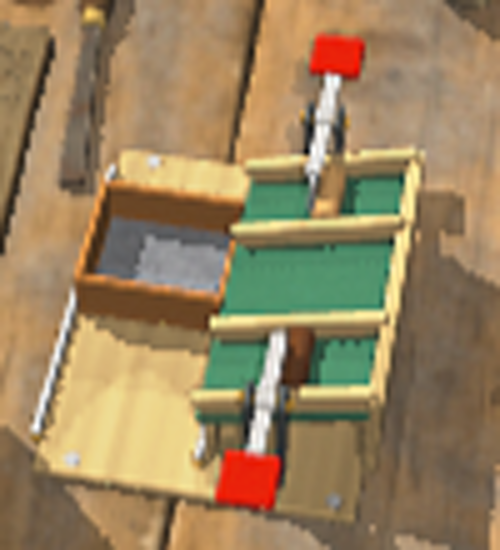

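The right-hand chute holds the dark dowel: side crop (297,355), top crop (490,172). The tray sits left of the middle, so it has to be pushed towards rack -y. Next I'll triangulate the pads and tray corners.

```bash
cat > tri.py <<'E'
import numpy as np,pickle
def ray(d,u,v):
    E=d["extrinsics"]; r=E[:3,:3]@np.array([(u-d["cx"])/d["fx"],-(v-d["cy"])/d["fy"],-1]); return E[:3,3],r/np.linalg.norm(r)
def tri(rs):
    A=sum(np.eye(3)-np.outer(r,r) for o,r in rs); b=sum((np.eye(3)-np.outer(r,r))@o for o,r in rs)
    p=np.linalg.solve(A,b); return p,max(np.linalg.norm(np.cross(p-o,r)) for o,r in rs)
T=pickle.load(open('top.pkl','rb'));S=pickle.load(open('side.pkl','rb'))
def at(d,u,v,z):
    o,r=ray(d,u,v); return o+r*(z-o[2])/r[2]
E
python3 - <<'E'
from tri import *
np.set_printoptions(precision=1,suppress=True)
tc=lambda x,y:(169.6+x/5,149.6+y/5); sc=lambda x,y:(199.6+x/5,129.6+y/5)
P={}
for n,a,b in[("padL",(78,174),(337,56)),("padR",(683,197),(249,480)),("t-x+y",(254,440),(107,184)),("t-x-y",(394,442),(79,282))]:
    p,e=tri([ray(T,*tc(*a)),ray(S,*sc(*b))]);P[n]=p;print(n,p,e,at(T,*tc(*a),100 if n[0]=='p' else 51))
y=P["padL"]-P["padR"];print(np.linalg.norm(y)); th=np.arctan2(y[1],y[0]);print("yaw",np.degrees(th)-90)
o=(P["padL"]+P["padR"])/2; c,s=np.cos(th-np.pi/2),np.sin(th-np.pi/2);R=np.array([[c,-s],[s,c]])
for n in P: print(n,R.T@(P[n][:2]-o[:2]))
for n,v in dict(trayLwallcontact=(-94.5,70),stop_contact=(-94.5,-23),padR=(0,-165),endR=(-94.5,-65)).items(): print(n,o[:2]+R@np.array(v))
E
```

```text
padL [570.5 207.9  98.8] 0.024587634762136917 [570.4 207.7 100. ]
padR [ 553.8 -120.6   97.8] 0.2325200505335357 [ 553.3 -120.4  100. ]
t-x+y [427.  117.1  51.7] 1.0325495873423582 [426.  116.9  51. ]
t-x-y [423.6  38.6  47.9] 0.28253788898059423 [423.9  38.6  51. ]
328.96702064483003
yaw -2.91433594217267
padL [ -0.  164.5]
padR [  -0.  -164.5]
t-x+y [-138.7   66.5]
t-x-y [-138.1  -12.1]
trayLwallcontact [471.3 118.3]
stop_contact [466.6  25.5]
padR [ 553.8 -121.2]
endR [464.5 -16.5]
```

servo_tool([
  [2.5,3,0,0,0,-2,-1],
  [5,6,0,0,0,-4,-1],
  [7.5,9,0,0,0,-6,-1],
  [10,12,0,0,0,-8,-1],
  [12.5,15,0,0,0,-10,-1],
  [15,18,0,0,0,-12,-1],
  [17.5,21,0,0,0,-14,-1],
  [20,24,0,0,0,-16.2,-1],
  [22.5,27,0,0,0,-16.2,-1],
  [25,30.5,0,0,0,-16.2,-1],
  [26,34.5,0,0,0,-16.2,-1],
  [27,38.5,0,0,0,-16.2,-1],
  [28,42.5,0,0,0,-16.2,-1],
  [29,46.5,0,0,0,-16.2,-1],
  [29.5,50.5,0,0,0,-16.2,-1],
  [30,54.5,0,0,0,-16.2,-1],
  [30.5,58.5,0,0,0,-16.2,-1],
  [31,62.5,0,0,0,-16.2,-1],
  [32,66.5,0,0,0,-16.2,-1],
  [32.9,70.5,0,0,0,-16.2,-1],
])

```text
t: 1.77
ee_pos: [472.9, 99.0, 222.7]
orientation: [3.141, -0.078, -0.0]
ft_force: [0.6, -0.2, -0.4]
width: 0.4
grasp_force: 0.0
```

servo_tool([
  [0,3,0,0,0,0,-1],
  [0,5.3,0,0,0,0,-1],
  [0,5.3,-3,0,0,0,-1],
  [0,5.3,-6,0,0,0,-1],
  [0,5.3,-6,0,0,0,-1],
  [0,5.3,-6,0,0,0,-1],
])

```text
t: 2.27
ee_pos: [471.9, 149.6, 161.6]
orientation: [3.139, -0.078, -0.006]
ft_force: [-0.1, -0.7, 0.6]
width: 0.5
grasp_force: 0.0
```

servo_tool([
  [0,0,-3.5,0,0,0,-1],
  [0,0,-7,0,0,0,-1],
  [0,0,-10,0,0,0,-1],
  [0,0,-12,0,0,0,-1],
  [0,0,-13,0,0,0,-1],
  [0,0,-13,0,0,0,-1],
  [-0.05,-1,-13,0,0,0,-1],
  [-0.1,-2,-13,0,0,0,-1],
  [-0.13,-2.6,-13,0,0,0,-1],
  [-0.16,-3.2,-13,0,0,0,-1],
  [-0.19,-3.8,-13,0,0,0,-1],
  [-0.22,-4.4,-13,0,0,0,-1],
  [-0.25,-5,-13,0,0,0,-1],
  [-0.28,-5.6,-13,0,0,0,-1],
])

```text
t: 3.43
ee_pos: [470.6, 93.3, 32.9]
orientation: [-3.14, 0.079, -0.001]
ft_force: [1.0, 2.1, 1.6]
width: 0.6
grasp_force: 0.9
```

servo_tool([
  [-0.03,-0.6,0,0,0,0,-1],
  [-0.06,-1.2,0,0,0,0,-1],
  [-0.09,-1.8,0,0,0,0,-1],
  [-0.12,-2.4,0,0,0,0,-1],
  [-0.15,-3,0,0,0,0,-1],
  [-0.18,-3.6,0,0,0,0,-1],
  [-0.21,-4.2,0,0,0,0,-1],
  [-0.23,-4.6,0,0,0,0,-1],
  [-0.24,-4.8,0,0,0,0,-1],
  [-0.25,-5,0,0,0,0,-1],
  [-0.25,-5,0,0,0,0,-1],
])

```text
t: 4.35
ee_pos: [467.6, 43.5, 32.6]
orientation: [3.14, -0.079, -0.001]
ft_force: [0.3, 0.6, 0.0]
width: 0.3
grasp_force: 0.0
```

servo_tool([
  [-0.01,-0.2,0,0,0,0,-1],
  [-0.02,-0.4,0,0,0,0,-1],
  [-0.02,-0.4,0,0,0,0,-1],
])

```text
t: 4.6
ee_pos: [467.4, 39.7, 32.6]
orientation: [3.14, -0.078, -0.001]
ft_force: [1.1, 0.3, -0.5]
width: 0.6
grasp_force: 0.0
```

servo_tool([
  [0,-0.2,0,0,0,0,-1],
  [0,-0.3,0,0,0,0,-1],
  [0,-0.3,0,0,0,0,-1],
])

```text
t: 4.85
ee_pos: [467.5, 36.7, 32.6]
orientation: [3.141, -0.078, -0.001]
ft_force: [0.0, 0.4, 0.3]
width: 0.3
grasp_force: 0.0
```

servo_tool([
  [0,-0.2,0,0,0,0,-1],
  [0,-0.3,0,0,0,0,-1],
  [0,-0.3,0,0,0,0,-1],
])

```text
t: 5.1
ee_pos: [467.5, 35.5, 32.7]
orientation: [-3.138, 0.081, 0.0]
ft_force: [-0.5, 16.8, -0.1]
width: 0.5
grasp_force: 8.5
```

servo_tool([
  [0.02,0.5,0,0,0,0,-1],
  [0.1,2,0,0,0,0,-1],
  [0.15,3,0,0,0,0,-1],
  [0.15,3,3,0,0,0,-1],
  [0.15,3,7,0,0,0,-1],
  [0.15,3,11,0,0,0,-1],
  [0.15,3,14,0,0,0,-1],
  [0.15,3,15,0,0,0,-1],
  [1.8,0,15,0,0,0,-1],
  [3.5,-3,15,0,0,0,-1],
  [5,-6,15,0,0,0,-1],
  [6.5,-9,15,0,0,0,-1],
  [7.8,-12,15,0,0,0,-1],
  [8.3,-14.5,15,0,0,0,-1],
  [8.6,-15.9,15,0,0,0,-1],
  [8.6,-15.9,13,0,0,0,-1],
  [8.6,-15.9,13,0,0,0,-1],
  [8.6,-15.9,13,0,0,0,-1],
])

```text
t: 6.6
ee_pos: [552.2, -124.5, 161.3]
orientation: [-3.14, 0.078, 0.006]
ft_force: [0.3, -0.6, -0.5]
width: 0.7
grasp_force: 0.0
```

```bash
cat > look.py <<'E'
from workcell import ctrl
import cv2,sys,numpy as np
o=[]
t=ctrl.get_image("top")["image"][150:250,170:330,::-1]; s=ctrl.get_image("side")["image"][130:240,200:300,::-1]
a=cv2.resize(t,(480,300),interpolation=cv2.INTER_CUBIC); b=cv2.resize(s,None,fx=3,fy=3,interpolation=cv2.INTER_CUBIC)
c=np.zeros((330,780,3),np.uint8); c[:300,:480]=a; c[:,480:]=b
cv2.imwrite(f'pics/{sys.argv[1]}.png',c)
E
python3 look.py hover
```

```text
(no output)
```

View pics/hover.png

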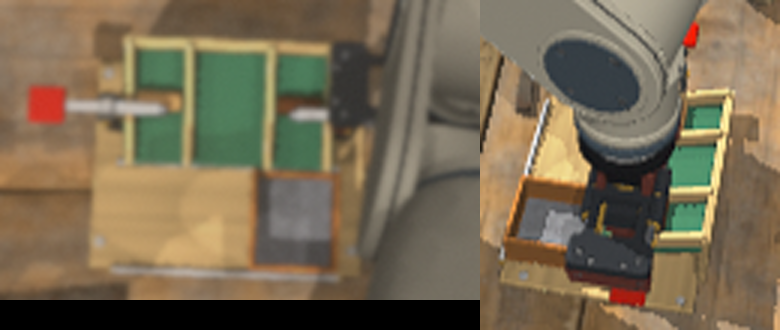

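The tray is now in front of the right chute: (295,220) in the top half. Next I press the right pad.

servo_tool([
  [0.15,0,-2,0,0,0,-1],
  [0.15,0,-4,0,0,0,-1],
  [0.15,0,-5,0,0,0,-1],
  [0.15,0,-5.8,0,0,0,-1],
  [0.15,0,-6.4,0,0,0,-1],
  [0.15,0,-7,0,0,0,-1],
  [0.15,0,-7,0,0,0,-1],
])

```text
t: 7.28
ee_pos: [555.3, -124.9, 92.5]
orientation: [-3.14, 0.078, 0.0]
ft_force: [-2.7, 0.7, 4.1]
width: 0.8
grasp_force: 1.7
```

Contact, at 4.1 N. I'll press on down.

servo_tool([
  [0,0,-0.4,0,0,0,-1],
  [0,0,-0.8,0,0,0,-1],
  [0,0,-1.1,0,0,0,-1],
  [0,0,-1.4,0,0,0,-1],
  [0,0,-1.4,0,0,0,-1],
])

```text
t: 7.7
ee_pos: [556.1, -125.1, 79.0]
orientation: [3.141, -0.079, 0.003]
ft_force: [-0.4, 1.4, 6.1]
width: 0.4
grasp_force: 2.3
```

servo_tool([
  [0,0,-0.15,0,0,0,-1],
  [0,0,-0.15,0,0,0,-1],
  [0,0,-0.15,0,0,0,-1],
  [0,0,-0.15,0,0,0,-1],
  [0,0,-0.15,0,0,0,-1],
])

```text
t: 8.12
ee_pos: [556.2, -125.2, 77.9]
orientation: [3.14, -0.079, 0.003]
ft_force: [-1.4, 2.4, 6.6]
width: 0.5
grasp_force: 2.4
```

```bash
python3 look.py press
```

```text
(no output)
```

View pics/press.png

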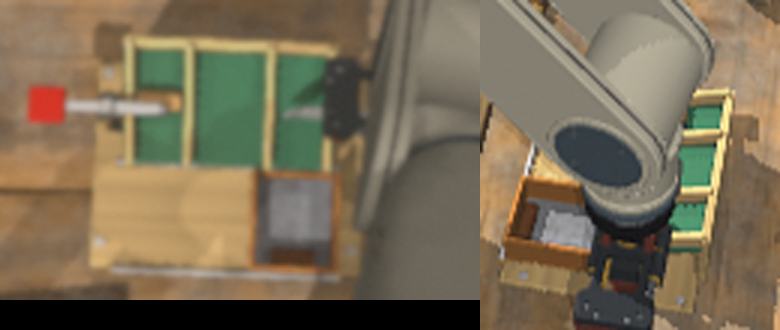

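The dark dowel has rolled into the tray: (293,255) in the top half, (522,218) in the side half. I'll release the lever slowly and retreat.

servo_tool([
  [0,0,0.5,0,0,0,-1],
  [0,0,1,0,0,0,-1],
  [0,0,1.5,0,0,0,-1],
  [0,0,2,0,0,0,-1],
  [0,0,2.5,0,0,0,-1],
  [0,0,3.5,0,0,0,-1],
  [0,0,6,0,0,0,-1],
  [0,0,9,0,0,0,-1],
  [0,0,12,0,0,0,-1],
  [0,0,15,0,0,0,-1],
  [-2,-4,15,0,0,0,-1],
  [-4,-7.5,15,0,0,0,-1],
  [-6,-11,15,0,0,0,-1],
  [-8,-14.5,15,0,0,0,-1],
  [-10,-18,15,0,0,0,-1],
  [-12,-21.5,15,0,0,0,-1],
  [-14,-25,15,0,0,0,-1],
  [-15,-28.5,15,0,0,0,-1],
  [-15,-28.5,15,0,0,0,-1],
  [-15,-28.5,15,0,0,0,-1],
])

```text
t: 9.88
ee_pos: [404.3, -410.9, 227.2]
orientation: [-3.139, 0.083, 0.0]
ft_force: [-0.1, -0.7, 1.0]
width: 0.3
grasp_force: 0.0
```

```bash
python3 look.py end
```

```text
(no output)
```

View pics/end.png

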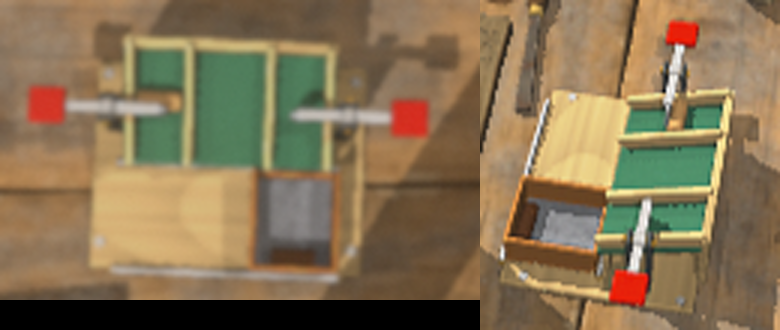

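The right lever is back at rest at (410,117). The dark dowel is in the tray at the right stop, and the light dowel is still behind its gate at (172,102).

```bash
python3 -c "
from workcell import ctrl
print(ctrl.close_job())"
```

```text
the job is handed in; nothing more can be done
None
```

The job is handed in: the tray is at its right stop with the dark dowel in it, the right lever has sprung back, and the light dowel is still behind its shut gate.

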